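Slide a test coupon under the spring clip of a fixture

TASK

With one fingertip press the red bar of the fixture's spring clip down so that its jaw opens, and keep it held down while the other fingertip pushes the dark steel coupon along the channel, beneath the jaw, until it is fully home against the end stop. Only then let the bar up so that the clip clamps the coupon, and back away. Do not lift the coupon, and leave everything else on the table where it is.

Things in the scene. Friction and masses are not known exactly. Their poses are not given: they have to be found in the camera images.
- fixture: Coupon fixture, fixed: blue base 220 x 92 x 8 mm, steel bed with top at z = 20 mm. Origin on the table under the channel's middle; z up, x along the channel from open end to end stop (mostly to the robot's left), y across to the red bar (robot's side). Side guides: inner faces y = +/-32.5, tops z = 29 mm. Hinge rod 9 mm thick along x at y = 39, z = 42 mm; its lugs at x = -109, 28, 94 mm rise to z = 50 mm.
- coupon: Dark steel plate 90 x 60 x 12 mm, about 0.5 kg, loose, flat on the bed between the guides, short of the jaw. Origin: centre of its underside; its y lies along its 90 mm length and along the fixture's x within a degree. Top at z = 32 mm; rear end face 45 mm from the origin toward fixture -x, open from above behind it. Fully home: origin at fixture x = 55 mm.
- clip (a joint): Spring clip, a rocker: angle in rad, 0 = bar up, jaw down; grows as the red bar goes down and the jaw rises; hard stop at 0.38. Above 0.20 the jaw clears the coupon (hold it at 0.25 or more); at 0.20 it rests on the coupon. The bar takes about 3 N at first, 9 N at the hard stop, and springs up when let go.
- press_bar (a point): Middle of the top face of the clip's red bar, a flat strip 125 mm long (fixture x = -105 to 20 mm), 26 mm wide, here at fixture y = 71 mm. Moves with the clip: z = 35 mm up, 28 mm at 0.225 rad, 24 mm at the hard stop. Slopes up outward when up, level when pressed: then one tip can slide along it while another at the same height, 50 to 85 mm across, pushes the coupon's end, clear of the bed.
- jaw (a point): Fixed point on the bed (z = 20 mm) under the near end of the clip's jaw, at fixture x = 50, y = 0 mm. The jaw's lip is 12 mm wide and spans fixture x = 50 to 80 mm; with the bar up it is 4 mm above the bed and its flat end face bars the coupon's way.
- stop (a point): Middle of the end stop's face at bed height, fixture x = 100, y = 0, z = 20 mm. The stop rises to z = 34 mm; the coupon's front end meets it when fully home.
- mug: Bystander, loose: white mug with a small leaf pattern, 82 mm across, 91 mm high, handle to its side; origin under its middle
- spray_can: Bystander, loose: blue spray can with an orange band, 66 mm across, 202 mm high; origin under its middle
- tip_jar: Bystander, loose: small open red tin, 60 mm across, 60 mm high; origin under its middle
- tape: Bystander, loose: yellow tape measure, 36 x 79 mm, 69 mm high; origin under its middle
- marker: Bystander, loose: red marker pen lying flat, 138 mm long, 12 mm high; origin under its middle
- flat_bar: Bystander, loose: bright flat steel bar, 160 x 20 mm, 8 mm high, lying flat; origin under its middle
Mind the look-alikes: they are no part of the job. Of the things shaped like the coupon, the steel one is meant.

How it is judged:
By the outcome, as a careful person would: the job done as asked, in the order asked, and still so for the second after the job is handed in, with the robot touching nothing.
It also fails if it takes over 48 s, if anything falls off the work surface, if the arm or the gripper's body presses on something with over 40 N, if the wrist force passes 120 N, or if a joint passes its speed limit or range.

ROBOT

A 6-joint arm with a two-finger parallel gripper is mounted at the origin on a cart in front of the work surface, level with it; the furniture and walls round the work are solid. World frame = base frame: x ahead of the robot, y to its left, z up, the work surface at z = 0. Lengths are in m, angles in rad, forces in N, time in s.
With the tool pointing down it reaches from about 0.4 to 0.825 m from the base axis. Payload 7 kg.
Tool frame: the origin (TCP) lies at the very end of the fingers, on their centre line; the grasp point (between the pads) lies 19 mm behind it; z points along the fingers, y is the line along which they close (so a half turn about z gives the same grasp; the last joint's range is limited). The gripper opens to 88 mm and grips with 3 to 60 N. Pads are 19 mm wide; open, the fingers measure 130 mm over their backs; the gripper's body (78 mm by 193 mm) begins 47 mm behind the grasp point.
Start: joints at [-1.051, 0.359, 0.012, 0, -1.224, -0.288], TCP at [0.155, -0.657, 0.227] pointing down, gripper open.
Joint ranges: [-3.07, 3.07], [-1.43, 2.12], [-1.02, 1.25], [-3.03, 1.67], [-3.05, -0], [-3.03, 3.03]. Speed limits (rad/s): [2.39, 2.39, 3.01, 3.14, 3.14, 3.14].

INTERFACE

Orientations are given as [roll, pitch, yaw] about the fixed x, y, z axes, in that order (R = Rz(yaw) Ry(pitch) Rx(roll)).
In Python, from station import arm gives the robot as it stands.
- The arm moves only by the tool step_arm, never from a script. Its argument "rows" is a list of rows, each a list of 5 numbers: the shift along the world's x, y, z in m, then the turn about the world's z in rad, then the finger opening in m, from 0 to 0.0876. In form: [[x, y, z, spin, gripper], ...]. A call has 1 to 20 rows; each row is the pose to reach, as a shift and turn from the pose commanded when the call began; what a row does not reach only later rows make up. A row lasts 1/10 s, in which the tool goes at most 50 mm and 8.59 degrees, less where a joint would pass 70% of its speed; a pose out of reach is approached as far as the arm can. A call with a gripper value outside its range is refused whole. The fingers move at their own pace and stop on an object; "newtons" is the grip in N (left out, the last holds). Time passes only in rows, so rows that repeat a pose let the fingers close. It gives the time, the measured TCP pose, the force, the opening and the grip force at its end, in the units of the state.
- arm.get_state(): the state, without advancing time (a new reading comes with each control period).
- arm.grab_frame(name): name is "side" or "top" or "wrist"; returns a dict with "color" (400x640x3 uint8, blue, green, red), "vfov" (degrees; the focal length in pixels is half the picture's height over the tangent of half this angle, whatever the lens; pixels are square), "cx", "cy" (the principal point, pixels), "rvec" (rotation vector, rad) and "tvec" (3), from world to camera coordinates, as OpenCV has them. Camera axes: x right, y down, z forward; pixel columns grow to the right and rows downward; lengths in m; the calibration is good to about 2 mm. The wrist camera is an equidistant fisheye: a pixel r from the principal point sees the ray r / f radians off the axis. A picture is of the moment at which its call begins. There is no depth.
- arm.job_done(): hands the job in; it is judged then, once.
The state is a dict: "t": time; "q": joint angles; "qd": joint speeds; "joint_efforts": joint torques, N m; "eef_pos": TCP position; "ee_rot": TCP orientation; "force": force on the tool from outside, world axes, zero at the start; "moment": the same for the moment, N m; "width": finger opening in m; "gripper_force": force on a finger pad.
Only numpy, scipy, OpenCV 4.12 (cv2) and the standard library are available. Lean on these libraries where they do the work, as an engineer would, in place of code of your own. Each camera call takes 0.05 s, during which the arm holds its last target. There are 200 camera calls.

## Working session

There is one attempt and no reset: what is moved stays moved. The work goes in short steps, Python scripts to look and compute and a tool call to move; the robot and the scene stay as the last step left them, time stands still between calls to the robot, and variables do not carry over. Pictures are saved under pics/ and viewed, at most 10 in all, crops included, and the job is handed in when it is done.

Besides the shell and the picture viewer there is one more tool, called after ">>>" by a JSON object that holds its "method" and its "body". step_arm: Moves the arm, as the interface text tells. Its arguments: {"type":"object","properties":{"rows":{"type":"array"},"newtons":{"type":"number"}},"required":["rows"]}

```bash
mkdir -p pics
cat > h.py <<'E'
import numpy as np, cv2
def load(n):
    d=np.load(f'pics/{n}.npz'); return d
def grab(arm,name,tag):
    f=arm.grab_frame(name); cv2.imwrite(f'pics/{tag}.png',f['color'])
    np.savez(f'pics/{tag}.npz',**{k:np.array(v) for k,v in f.items()}); return f
def ray(f,u,v):
    F=200/np.tan(np.radians(float(f['vfov']))/2)
    d=np.array([(u-f['cx'])/F,(v-f['cy'])/F,1.]); R=cv2.Rodrigues(np.array(f['rvec'],float))[0]
    return -R.T@np.array(f['tvec']).ravel(), R.T@d
def onz(f,u,v,z):
    o,d=ray(f,u,v); return o+d*(z-o[2])/d[2]
def proj(f,p):
    F=200/np.tan(np.radians(float(f['vfov']))/2)
    R=cv2.Rodrigues(np.array(f['rvec'],float))[0]; c=R@np.array(p)+np.array(f['tvec']).ravel()
    return np.array([f['cx']+F*c[0]/c[2],f['cy']+F*c[1]/c[2]])
E
python3 - <<'E'
from station import arm
from h import *
for n in('top','side'): f=grab(arm,n,n+'0'); print(n,ray(f,320,200),f['vfov'])
print(arm.get_state())
E
```

```text
top (array([0.38861534, 0.13023505, 0.9306337 ]), array([ 0.11232701, -0.0257037 , -0.99391188])) 56.78971946058013
side (array([0.89710809, 0.50835757, 0.83903291]), array([-0.44371708, -0.37207166, -0.81551129])) 54.41788904748978
{'t': 0.1, 'q': array([-1.05087421e+00,  3.59313085e-01,  1.11493159e-02, -3.08583282e-04,
       -1.22406309e+00, -2.88091072e-01]), 'qd': array([ 0.00158727, -0.00256808, -0.00048049,  0.00089023, -0.00135532,
        0.00195681]), 'joint_efforts': array([-5.44575414e-04, -5.84164882e+01,  2.93748808e+01,  7.01536372e+00,
        1.02016755e-02, -4.61206275e-05]), 'eef_pos': array([ 0.15496092, -0.65653401,  0.22571725]), 'ee_rot': array([ 3.14013865e+00, -1.28335899e-04, -2.90986659e+00]), 'force': array([-0.62712595,  0.55582694,  0.67846284]), 'moment': array([ 0.02485762, -0.00873011, -0.03581938]), 'gripper_force': 0.0, 'width': 0.08768084113309244}
```

View pics/top0.png

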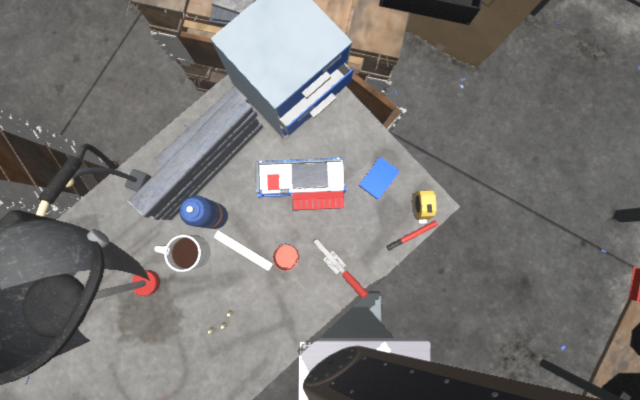

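View pics/side0.png

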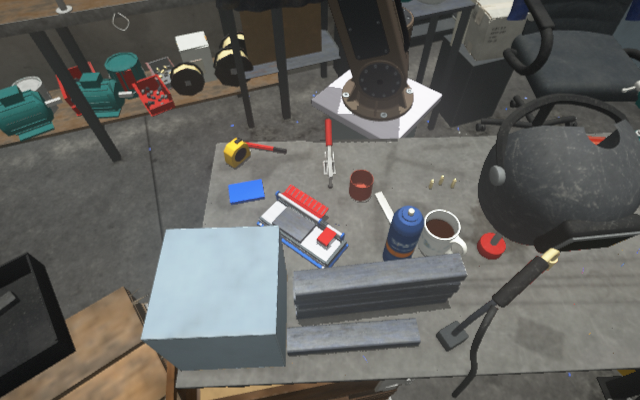

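The top view shows the fixture at about (301,177) and the red bar at (318,201). Two things are coupon-shaped: the dark steel plate in the channel at (310,176) and the blue plate on the table at (379,178). The bright flat bar at (243,250) is long and thin. By the description I choose the steel plate at (310,176), and I'll check it in one close crop.

Run:
```python
from h import *
a=cv2.imread('pics/top0.png')[140:225,245:360]; b=cv2.imread('pics/side0.png')[175:275,245:360]
a=cv2.resize(a,None,fx=5,fy=5,interpolation=cv2.INTER_CUBIC);cv2.imwrite('pics/ca.png',a)
b=cv2.resize(b,None,fx=5,fy=5,interpolation=cv2.INTER_CUBIC);cv2.imwrite('pics/cb.png',b)
f=load('top0'); im=f['color']; hsv=cv2.cvtColor(im,cv2.COLOR_BGR2HSV)
m=np.zeros(im.shape[:2],np.uint8); m[140:225,245:352]=1
blue=cv2.inRange(hsv,(100,120,50),(130,255,255))*m
red=(cv2.inRange(hsv,(0,150,60),(8,255,255))|cv2.inRange(hsv,(172,150,60),(180,255,255)))*m
for n,k,z in(('blue',blue,.006),('red',red,.035)):
    cs=cv2.findContours(k,0,2)[0]
    if n=='blue': cs=[np.vstack(cs)]
    for c in cs:
        if len(c)<10: continue
        bx=cv2.boxPoints(cv2.minAreaRect(c)); print(n,cv2.minAreaRect(c))
        for p in bx: print(p,onz(f,*p,z).round(4))
```

```text
blue ((300.9249267578125, 177.1230010986328), (35.012001037597656, 87.29019165039062), 87.70938873291016)
[256.61502 161.3754 ] [0.5922 0.2673 0.006 ]
[343.83548 157.88657] [0.6009 0.0454 0.006 ]
[345.23483 192.8706 ] [0.5111 0.0427 0.006 ]
[258.01437 196.35944] [0.5024 0.2625 0.006 ]
red ((318.194091796875, 200.1585693359375), (15.486562728881836, 48.249794006347656), 87.61405944824219)
[293.76776 193.42633] [0.506  0.1711 0.035 ]
[341.9757  191.41766] [0.5109 0.0534 0.035 ]
[342.62042 206.89081] [0.473  0.0522 0.035 ]
[294.41248 208.89948] [0.4681 0.1693 0.035 ]
```

View pics/ca.png

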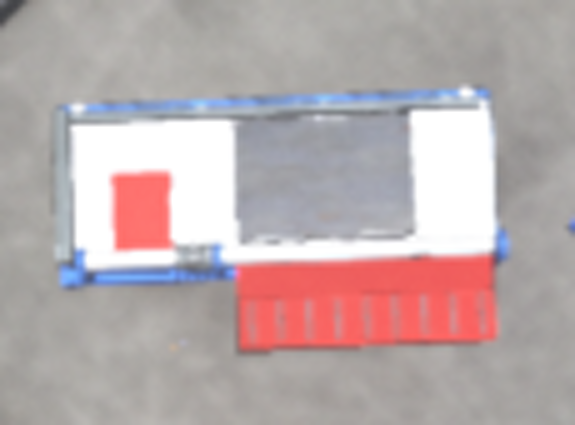

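View pics/cb.png

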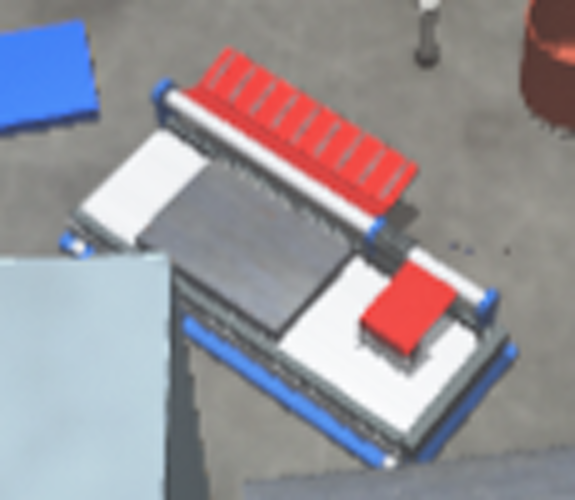

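The crops confirm the choice: the dark steel plate lies in the channel between the guides (crop corners about (237,123) to (413,235)), with the red jaw ahead of it. Next I fit the fixture pose from landmarks of known height.

```bash
cat > fit.py <<'E'
from h import *
from scipy.optimize import least_squares
T=lambda U,V:((U+.5)/5-.5+245,(V+.5)/5-.5+140)
S=lambda U,V:((U+.5)/5-.5+245,(V+.5)/5-.5+175)
t,s=load('top0'),load('side0')
# (frame,pixel,z,fixture x or None,fixture y or None) mm
L=[(t,T(71,183),34,100,None),(t,T(493,175),20,-110,None),(t,T(238,308),35,20,None),(t,T(496,300),35,-105,None),
(t,T(75,103),8,None,-46),(t,T(490,88),8,None,-46),(t,T(75,122),29,None,-32.5),(t,T(470,106),29,None,-32.5),
(s,S(385,214),36,20,84),(s,S(229,47),36,-105,84),(s,S(80,212),20,-110,None),(s,S(180,320),8,None,-46),(s,S(380,466),8,None,-46),(s,S(476,340),34,100,None)]
P=[(onz(f,*p,z/1e3)*1e3,x,y) for f,p,z,x,y in L]
def loc(q,p):
    c,n=np.cos(q[2]),np.sin(q[2]); d=p[:2]-q[:2]; return np.array([c*d[0]+n*d[1],-n*d[0]+c*d[1]])
def res(q):
    r=[]
    for p,x,y in P:
        l=loc(q,p)
        if x is not None:r.append(l[0]-x)
        if y is not None:r.append(l[1]-y)
    return r
o=least_squares(res,[550,155,1.61],x_scale=[10,10,.1],loss='soft_l1',f_scale=2); q=o.x
if __name__=='__main__':
    print(q,np.round(res(q),1))
    for U,V in((237,123),(410,110),(413,235),(238,243)): print('coupon top',loc(q,onz(t,*T(U,V),.032)*1e3).round(1))
    for U,V in((208,162),(137,240),(277,333),(353,255)): print('coupon side',loc(q,onz(s,*S(U,V),.032)*1e3).round(1))
    for n,u,v,z in(('blue plate',379,178,.01),('tin',287,256,.06),('redhandle',345,275,.02),('tool',322,245,.02)):print(n,loc(q,onz(t,u,v,z)*1e3).round(), onz(t,u,v,z).round(3))
E
python3 fit.py
```

```text
[551.53296677 158.06860698   1.60929873] [ -0.8   0.5  -0.8  -1.5  -1.1  -0.4  -0.2  -0.5   2.5 -31.1  -0.    1.4
   4.6   3.5   1.4  -1.5]
coupon top [ 16.7 -28.3]
coupon top [-68.9 -31.5]
coupon top [-67.7  30.9]
coupon top [18.3 31.5]
coupon side [-68.4  25.4]
coupon side [-65.8 -30.7]
coupon side [ 21.1 -29.1]
coupon side [23.  26.7]
blue plate [-200.   11.] [ 0.548 -0.042  0.01 ]
tin [ 35. 195.] [0.356 0.185 0.06 ]
redhandle [-102.  247.] [0.309 0.047 0.02 ]
tool [-49. 173.] [0.381 0.102 0.02 ]
```

Run:
```python
from fit import *
c,n=np.cos(q[2]),np.sin(q[2])
W=lambda x,y:(q[:2]+np.array([c*x-n*y,n*x+c*y]))/1e3
for p in((-90,38),(-80,38),(0,38),(1,38)): print(p,W(*p).round(4))
print('axis',c,n,'yaw',q[2]-np.pi)
a,b=ray(t,268,98),ray(s,280,227)
A=np.stack([a[1],-b[1]],1); k=np.linalg.lstsq(A,b[0]-a[0],rcond=None)[0]
p1,p2=a[0]+a[1]*k[0],b[0]+b[1]*k[1]; print('cabinet corner',p1,p2,loc(q,p1*1e3))
```

```text
(-90, 38) [0.517  0.0667]
(-80, 38) [0.5166 0.0767]
(0, 38) [0.5136 0.1566]
(1, 38) [0.5135 0.1576]
axis -0.03849288729588231 0.9992588741800728 yaw -1.5322939273215135
cabinet corner [0.6657786  0.21250654 0.23934798] [0.66220714 0.21719136 0.23847359] [  49.9999431  -116.25643818]
```

Run:
```python
from fit import *
print('base of cabinet corner px',proj(t,[.664,.215,0]))
for z in(0,.05,.1,.15,.2): print(z,[loc(q,onz(t,u,v,z)*1e3).round() for u,v in((287,132),(353,72))])
```

```text
base of cabinet corner px [277.6210365  134.50114986]
0 [array([  28., -120.]), array([-150., -275.])]
0.05 [array([  25., -105.]), array([-143., -251.])]
0.1 [array([ 23., -90.]), array([-136., -228.])]
0.15 [array([ 20., -74.]), array([-130., -204.])]
0.2 [array([ 17., -59.]), array([-123., -181.])]
```

>>> {"method": "step_arm", "body": {"rows": [[0.018,0.036,0,0.069,0.0876],[0.036,0.072,0,0.138,0.08],[0.054,0.108,0,0.207,0.07],[0.072,0.145,0,0.276,0.06],[0.09,0.181,0,0.345,0.05],[0.109,0.217,0,0.414,0.045],[0.127,0.253,0,0.482,0.045],[0.145,0.289,0,0.551,0.045],[0.163,0.326,0,0.62,0.045],[0.181,0.362,0,0.689,0.045],[0.199,0.398,0,0.758,0.045],[0.217,0.434,0,0.827,0.045],[0.235,0.47,0,0.896,0.045],[0.253,0.506,0,0.965,0.045],[0.271,0.543,0,1.034,0.045],[0.29,0.579,0,1.102,0.045],[0.308,0.615,0,1.171,0.045],[0.326,0.651,0,1.24,0.045],[0.344,0.687,0,1.309,0.045],[0.362,0.724,0,1.378,0.045]], "newtons": 30}}

```text
t: 2.1
eef_pos: [0.5173, 0.0687, 0.2264]
ee_rot: [3.141, -0.0, -1.529]
force: [0.4, -0.6, 0.3]
width: 0.0452
gripper_force: 0.0
```

>>> {"method": "step_arm", "body": {"rows": [[0,-0.001,-0.03,-0.003,0.045],[0,-0.002,-0.06,-0.003,0.045],[0,-0.002,-0.09,-0.003,0.045],[0,-0.002,-0.12,-0.003,0.045],[0,-0.002,-0.145,-0.003,0.045],[0,-0.002,-0.165,-0.003,0.045],[0,-0.002,-0.165,-0.003,0.045],[0,-0.002,-0.165,-0.003,0.045]]}}

```text
t: 2.9
eef_pos: [0.517, 0.065, 0.0617]
ee_rot: [3.141, -0.001, -1.535]
force: [0.4, 0.9, 0.9]
width: 0.0451
gripper_force: 0.0
```

Run:
```python
from station import arm
from h import *
a=grab(arm,'side','side1')['color'][150:280,220:370]
b=grab(arm,'wrist','wr1')['color']
a=cv2.resize(a,None,fx=3,fy=3); b=cv2.resize(b,(338,390)) if 0 else b[5:395,125:475]
cv2.imwrite('pics/m1.png',np.hstack([a,b]))
s=arm.get_state();print(s['eef_pos'],s['ee_rot'])
```

```text
[0.51782185 0.06539468 0.06271886] [-3.13998377e+00  5.28334438e-04 -1.53450205e+00]
```

View pics/m1.png

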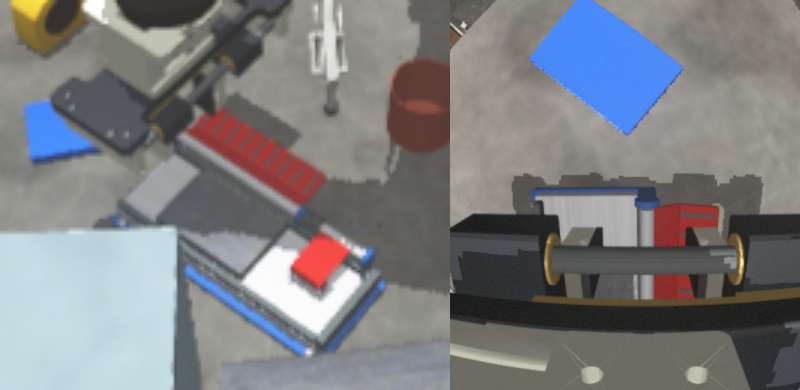

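The wrist half shows the left finger over the bare bed behind the coupon. The right finger is over the red bar at (705,240), with the rod at (648,240) between them. Now I press.

>>> {"method": "step_arm", "body": {"rows": [[0,0,-0.01,0,0.045],[0,0,-0.02,0,0.045],[0,0,-0.025,0,0.045],[0,0,-0.029,0,0.045],[0,0,-0.032,0,0.045],[0,0,-0.035,0,0.045],[0,0,-0.036,0,0.045],[0,0,-0.036,0,0.045],[0,0,-0.036,0,0.045]]}}

```text
t: 3.9
eef_pos: [0.5192, 0.0652, 0.027]
ee_rot: [-3.138, 0.0, -1.533]
force: [2.5, -4.4, 9.9]
width: 0.0445
gripper_force: 5.2
```

Run:
```python
from station import arm
from h import *
a=grab(arm,'side','side2')['color'][150:280,220:370]
b=grab(arm,'wrist','wr2')['color'][5:395,125:475]
a=cv2.resize(a,None,fx=3,fy=3)
cv2.imwrite('pics/m2.png',np.hstack([a,b]))
s=arm.get_state();print(s['eef_pos'],s['ee_rot'],s['force'])
```

```text
[0.51924538 0.06519584 0.02696523] [-3.13790775e+00  1.04513082e-04 -1.53342640e+00] [ 2.49855539 -4.69252602  9.41389453]
```

View pics/m2.png

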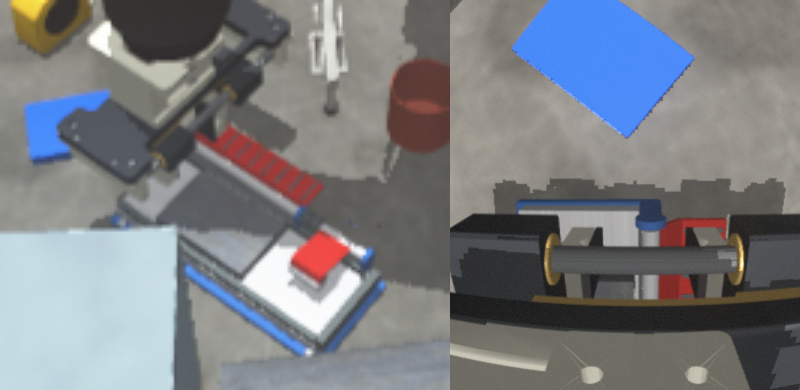

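The bar is down and the jaw has risen (side half, (318,262)); the left finger is on the bed side, behind the coupon. I press 1 mm deeper and start pushing.

>>> {"method": "step_arm", "body": {"rows": [[0,0,-0.001,0,0.045],[0,0.002,-0.001,0,0.045],[0,0.004,-0.001,0,0.045],[0,0.007,-0.001,0,0.045],[0,0.01,-0.001,0,0.045],[-0.001,0.013,-0.001,0,0.045],[-0.001,0.016,-0.001,0,0.045],[-0.001,0.02,-0.001,0,0.045],[-0.001,0.024,-0.001,0,0.045],[-0.001,0.028,-0.001,0,0.045]]}}

```text
t: 5.0
eef_pos: [0.516, 0.0912, 0.0255]
ee_rot: [3.141, -0.003, -1.534]
force: [0.5, -12.7, 14.0]
width: 0.0447
gripper_force: 7.7
```

>>> {"method": "step_arm", "body": {"rows": [[0,0.004,0,0,0.045],[0,0.008,0,0,0.045],[0,0.012,0,0,0.045],[-0.001,0.016,0,0,0.045],[-0.001,0.02,0,0,0.045],[-0.001,0.024,0,0,0.045],[-0.001,0.028,0,0,0.045],[-0.001,0.032,0,0,0.045],[-0.001,0.036,0,0,0.045],[-0.002,0.04,0,0,0.045],[-0.002,0.044,0,0,0.045],[-0.002,0.048,0,0,0.045],[-0.002,0.052,0,0,0.045],[-0.002,0.052,0,0,0.045]]}}

```text
t: 6.4
eef_pos: [0.5137, 0.1434, 0.0252]
ee_rot: [3.14, -0.003, -1.534]
force: [-1.2, -7.9, 12.1]
width: 0.0452
gripper_force: 6.5
```

Run:
```python
from station import arm
from h import *
a=grab(arm,'side','side3')['color'][150:280,220:370]
b=grab(arm,'top','top3')['color'][130:230,240:360]
a=cv2.resize(a,None,fx=3,fy=3); b=cv2.resize(b,(468,390))[:,:350]
cv2.imwrite('pics/m3.png',np.hstack([a,b]))
s=arm.get_state();print(s['eef_pos'],s['ee_rot'],s['force'])
```

```text
[0.51374044 0.14341983 0.02522371] [ 3.14051326e+00 -2.41425248e-03 -1.53421844e+00] [ 0.37945994 -8.67221606 11.86236711]
```

View pics/m3.png

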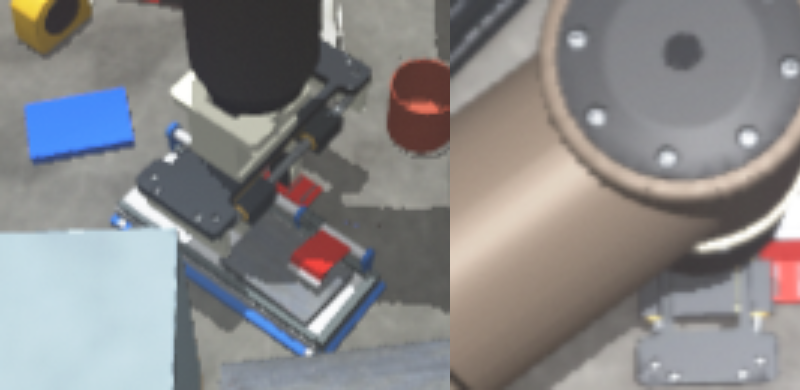

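The coupon is under the raised jaw (side half, (285,270)), with about 13 mm left to the stop. I keep going, more slowly.

>>> {"method": "step_arm", "body": {"rows": [[0,0.002,0,0,0.045],[0,0.004,0,0,0.045],[0,0.006,0,0,0.045],[0,0.008,0,0,0.045],[0,0.01,0,0,0.045],[0,0.011,0,0,0.045],[0,0.012,0,0,0.045],[0,0.012,0,0,0.045]]}}

```text
t: 7.3
eef_pos: [0.5135, 0.1545, 0.0253]
ee_rot: [3.14, -0.004, -1.535]
force: [0.4, -13.2, 14.5]
width: 0.045
gripper_force: 9.0
```

>>> {"method": "step_arm", "body": {"rows": [[0,0.001,0,0,0.045],[0,0.002,0,0,0.045],[0,0.003,0,0,0.045],[0,0.003,0,0,0.045],[0,0.003,0,0,0.045]]}}

```text
t: 7.8
eef_pos: [0.5133, 0.1551, 0.0253]
ee_rot: [3.138, -0.006, -1.536]
force: [4.4, -23.8, 17.1]
width: 0.0452
gripper_force: 14.9
```

>>> {"method": "step_arm", "body": {"rows": [[0,0.001,0,0,0.045],[0,0.002,0,0,0.045],[0,0.003,0,0,0.045],[0,0.003,0,0,0.045],[0,0.003,0,0,0.045]]}}

```text
t: 8.3
eef_pos: [0.5131, 0.1556, 0.0253]
ee_rot: [3.137, -0.009, -1.537]
force: [10.0, -37.4, 18.8]
width: 0.0449
gripper_force: 20.9
```

Run:
```python
from station import arm
from h import *
a=grab(arm,'side','side4')['color'][185:275,260:360]
cv2.imwrite('pics/m4.png',cv2.resize(a,None,fx=6,fy=6,interpolation=cv2.INTER_CUBIC))
```

```text
(no output)
```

View pics/m4.png

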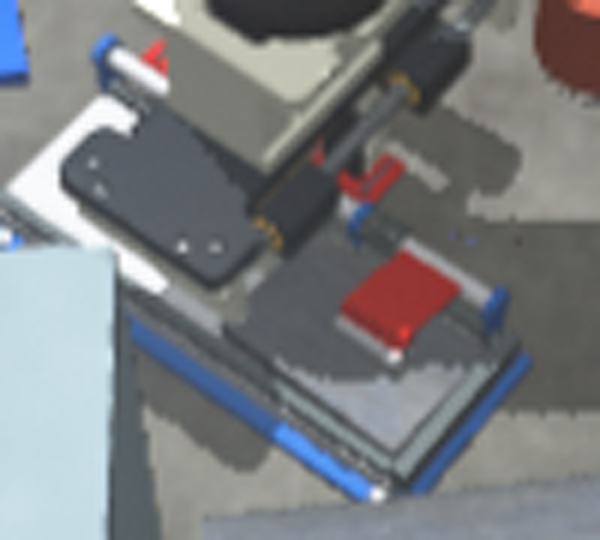

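The coupon's front end is against the stop (crop (400,465)), and the force climbed to 37 N with no further travel, so it is home. I back the tip off a few mm with the bar still held, then lift straight up.

>>> {"method": "step_arm", "body": {"rows": [[0,-0.003,0,0,0.045],[0,-0.006,0,0,0.045],[0,-0.009,0,0,0.045],[0,-0.011,0,0,0.045],[0,-0.011,0,0,0.045],[0,-0.011,0,0,0.045]]}}

```text
t: 8.95
eef_pos: [0.5147, 0.1529, 0.0255]
ee_rot: [-3.14, 0.001, -1.535]
force: [-4.1, 2.0, 9.7]
width: 0.0452
gripper_force: 5.0
```

>>> {"method": "step_arm", "body": {"rows": [[0,0,0.002,0,0.045],[0,0,0.004,0,0.045],[0,0,0.006,0,0.045],[0,0,0.008,0,0.045],[0,0,0.011,0,0.045],[0,0,0.015,0,0.045],[0,0,0.025,0,0.045],[0,0,0.045,0,0.045],[0,0,0.075,0,0.045],[0,0,0.105,0,0.045],[0,0,0.14,0,0.045],[0,0,0.18,0,0.045],[0,-0.03,0.2,0,0.045],[0,-0.06,0.2,0,0.045],[0,-0.1,0.2,0,0.045],[-0.02,-0.14,0.2,0,0.045],[-0.03,-0.18,0.2,0,0.045],[-0.04,-0.22,0.2,0,0.045],[-0.05,-0.26,0.2,0,0.045],[-0.05,-0.3,0.2,0,0.045]]}}

```text
t: 10.95
eef_pos: [0.4627, -0.1494, 0.2258]
ee_rot: [-3.14, 0.0, -1.535]
force: [1.3, 0.8, 1.0]
width: 0.045
gripper_force: 0.0
```

Run:
```python
from station import arm
from h import *
a=grab(arm,'side','side5')['color'][175:275,245:360]
b=grab(arm,'top','top5')['color'][140:225,245:360]
cv2.imwrite('pics/m5.png',np.hstack([cv2.resize(a,(400,348)),cv2.resize(b,(400,348))]))
print(arm.get_state()['force'])
```

```text
[ 0.47138224  0.4902083  -0.42494873]
```

View pics/m5.png

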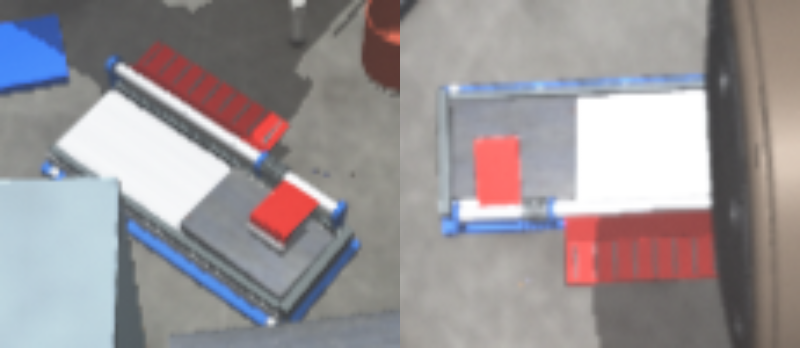

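The coupon is flush with the end stop ((450,150) in the right half) and clamped under the jaw at (497,170). The arm is clear, so I'm handing in.

```bash
python3 -c "
from station import arm
print(arm.job_done())"
```

```text
the job is handed in; nothing more can be done
None
```

The steel coupon is fully home against the end stop and clamped by the clip; the arm backed clear, and I handed the job in at about 11 s of the 48 s allowed (no verdict came back).

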